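# Flash-cure a batch of nail display stands

### The arm

A 6-joint arm with a two-finger parallel gripper is mounted at the origin on the work surface. World frame = base frame: x ahead of the robot, y to its left, z up, the work surface at z = 0. Lengths are in m, angles in rad, forces in N, time in s.
With the tool pointing down it reaches from about 0.35 to 0.725 m from the base axis. Payload 6 kg.
Tool frame: the origin (TCP) lies midway between the tips of the shut fingers; the grasp point (between the pads) lies hold_point_z behind it (hold_point_z is the distance from the TCP to the grasp point, in m); z points along the fingers, y is the line along which they close (so a half turn about z gives the same grasp; the last joint's range is limited). The gripper opens to 85 mm and grips with 20 to 120 N. Pads are 22 mm wide; open, the fingers measure 114 mm over their backs; the gripper's body (76 mm by 85 mm) begins 54 mm behind the grasp point. The pads swing forward as they close: fully open they stand 13 mm farther back than shut.
Start: joints at [0.334, 0.04, 0.085, 0, -1.615, -0.334], TCP at [0.6, 0, 0.231] pointing down, gripper open.
Joint ranges: [-2.56, 2.56], [-1.29, 2.01], [-1.08, 1.49], [-3.29, 1.98], [-2.81, -0.18], [-2.99, 2.99]. Speed limits (rad/s): [2.57, 2.57, 3.01, 3.14, 3.14, 3.14].

### API

Orientations are given as a unit quaternion [x, y, z, w].
In Python, from workcell import read_state, read_camera, finish_job, hold_point_z gives the robot as it stands.
- The arm moves only by the shell command python3 -m creep 'ROWS'. ROWS is JSON, a list of rows, each a list of 5 numbers: the shift along the tool's x, y, z as a fraction of full scale, then the turn about the tool's z as a fraction of full scale, then the gripper command: -1 is fully open, 1 is shut, values between are in proportion. In form: [[x, y, z, yaw, hand], ...]. A call has 1 to 5 rows; each row is the pose to reach, as a shift and turn from the pose commanded when the call began, along the tool's axes at that moment; what a row does not reach only later rows make up. Full scale, the value 1, is 150 mm for a shift and 45 degrees for a turn. A row lasts 1/10 s, in which the tool goes at most 50 mm and 8.59 degrees, less where a joint would pass 70% of its speed; a pose out of reach is approached as far as the arm can. A call with a number of a shift or a turn outside -1 to 1 is refused whole. A call with a gripper value outside its range is refused whole. The fingers move at their own pace and stop on an object; the grip force is fixed at half the most. Time passes only in rows, so rows that repeat a pose let the fingers close. It gives the time, the measured TCP pose, the force, the opening and the grip force at its end, in the units of the state.
- read_state(): the state, without advancing time (a new reading comes with each control period).
- read_camera(name): name is "scene" or "side" or "wrist"; returns a dict with "pixels" (400x640x3 uint8, red, green, blue), "fovy" (degrees; the focal length in pixels is half the picture's height over the tangent of half this angle, whatever the lens; pixels are square), "cx", "cy" (the principal point, pixels), "world_from_camera" (4x4, takes a point from camera to world coordinates). Camera axes: x right, y down, z forward; pixel columns grow to the right and rows downward; lengths in m; the calibration is good to about 2 mm. A picture is of the moment at which its call begins. There is no depth.
- finish_job(): hands the job in; it is judged then, once.
The state is a dict: "time_s": time; "q": joint angles; "joint_velocities": joint speeds; "joint_efforts": joint torques, N m; "eef_pos": TCP position; "orientation": TCP orientation; "wrist_force": force on the tool from outside, world axes, zero at the start; "wrist_torque": the same for the moment, N m; "gripper_width": finger opening in m; "grip_force": force on a finger pad.
Only numpy, scipy, OpenCV 4.12 (cv2) and the standard library are available. Lean on these libraries where they do the work, as an engineer would, in place of code of your own. Each camera call takes 0.05 s, during which the arm holds its last target. There are 200 camera calls.

### The job

Flash-cure the nail stands: pull the curing box's stiff top shutter open until its edge is level with the clip-on pointer, stand every nail stand from the desk upright on the chamber floor, then push the shutter fully shut. Fire the lamp by pressing the palm pedal right down to its stop, holding it down for two to three seconds and letting it come back up, then pull the shutter open to the pointer again to air the box, leaving the stands inside. Never press the pedal while the shutter is open, and leave the other things on the desk where they are.

Things in the scene. Friction and masses are not known exactly. Their poses are not given: they have to be found in the camera images.
- curing_box: White bench curing box, fixed, 200 (x) x 340 (y) x 80 high. Origin: centre of its underside; z up. Its half at y < 0 is an open-topped chamber, clear inside from x = -84 to 84 and y = -162 to 0, floor 4 mm above the origin, wall tops at 80 mm; the half at y > 0 is a closed lamp compartment with a flat top. Two aluminium rails, 8 wide and 90 high at their tops, run along y at x = -96 and +96. Four stands fit in the chamber two by two.
- shutter (a joint): Grey sliding shutter on top of the chamber, a plate 176 (box x) x 172 (box y) x 5 thick with its underside 80 mm above the box's origin. Value in m: 0 = fully shut (its free edge at box y = -170), grows up to 0.165 as it slides along the box's +y over the lamp compartment. Stiff: about 8 N of sliding friction, it stays where it is left. At the start it is shut or up to 30 mm open.
- shutter_edge (a point): Middle of the shutter's free edge (its -y edge), on its upper face. Axes as the box's. Opening the shutter uncovers the chamber on the -y side of this edge.
- shutter_grip (a point): Top centre of the shutter's black upright grip, a plate 60 (box x) x 12 (box y) x 40 high standing on the shutter, 36 mm behind the free edge; this point is 125 mm above the box's origin. Can be pinched across its 12 mm from above. Axes as the box's.
- pointer_tip (a point): Tip of the small black clip-on pointer, an arm 26 x 4 mm reaching inward over the box's rail at its +x side. Axes as the box's. The shutter is open to the pointer when its free edge has the same position along the box's y as this point; that is 115 to 150 mm from fully shut and differs from start to start.
- pedal_base: Dark steel base plate of the palm pedal, fixed, 170 (x) x 90 (y) x 8, origin under its centre. The pedal plate is hinged at x = +65, 30 mm up, and slopes up towards -x.
- pedal (a joint): Steel pedal plate, 140 x 74 x 8, hinged on pedal_base. Value in rad: 0 = up, 0.22 = down on its stop. Sprung: pressed at the pad it takes about 6 N to start and about 12 N at the stop; it springs back up by itself.
- pedal_pad (a point): Middle of the black rubber pad on the pedal's upper face, 105 mm from the hinge; press down here with the closed fingers. It sits about 63 mm above the desk when up and goes down about 23 mm to the stop.
- stand1: Nail display stand of light wood, loose, 0.14 kg, may be absent. Base 64 (x) x 40 (y) x 16; in its middle a square upright grip post 16 x 16 whose top is 70 mm up; four steel pins with nail tips, 32 mm high, at x = +-24, y = +-12. Origin: centre of its underside. Grip it by the post, from above.
- stand2: Nail display stand of light wood, loose, 0.14 kg, may be absent. Base 64 (x) x 40 (y) x 16; in its middle a square upright grip post 16 x 16 whose top is 70 mm up; four steel pins with nail tips, 32 mm high, at x = +-24, y = +-12. Origin: centre of its underside. Grip it by the post, from above.
- stand3: Nail display stand of light wood, loose, 0.14 kg, may be absent. Base 64 (x) x 40 (y) x 16; in its middle a square upright grip post 16 x 16 whose top is 70 mm up; four steel pins with nail tips, 32 mm high, at x = +-24, y = +-12. Origin: centre of its underside. Grip it by the post, from above.
- stand4: Nail display stand of light wood, loose, 0.14 kg, may be absent. Base 64 (x) x 40 (y) x 16; in its middle a square upright grip post 16 x 16 whose top is 70 mm up; four steel pins with nail tips, 32 mm high, at x = +-24, y = +-12. Origin: centre of its underside. Grip it by the post, from above.
- polish: Bystander: black polish bottle, 34 diameter x 75 high, origin under its centre, loose. To be left alone.
- jar: Bystander: black jar, 64 diameter x 50 high, origin under its centre, loose. To be left alone.
- file_block: Bystander: white buffing block, 90 x 28 x 28, origin under its centre, loose. To be left alone.

How it is judged:
By the outcome, as a careful person would: the job done as asked, in the order asked, and still so for the second after the job is handed in, with the robot touching nothing.
Of stand1, stand2, stand3, stand4 only 2 to 4 are there at a start; the rules pass over those that are not, and their reading is None.
At some moment in a run one of stand1, stand2, stand3, stand4 may be knocked a few centimetres aside while the robot is not near it.
It also fails if it takes over 210 s, if anything falls off the work surface, if the arm or the gripper's body presses on something with over 40 N, if the wrist force passes 120 N, or if a joint passes its speed limit or range.

## Working session

There is one attempt and no reset: what is moved stays moved. The work goes in short steps, Python scripts to look and compute and a shell command to move; the robot and the scene stay as the last step left them, time stands still between calls to the robot, and variables do not carry over. Pictures are saved under pics/ and viewed, at most 14 in all, crops included, and the job is handed in when it is done.

```bash
ls; mkdir -p pics
cat > h.py <<'E'
import numpy as np, cv2
from workcell import *
def shot(n,f=None):
    c=read_camera(n); 
    if f: cv2.imwrite('pics/'+f,c['pixels'][:,:,::-1])
    return c
def K(c):
    f=200/np.tan(np.radians(c['fovy'])/2); return f
def ray(c,u,v):
    f=K(c);T=np.array(c['world_from_camera']);d=T[:3,:3]@np.array([(u-c['cx'])/f,(v-c['cy'])/f,1]);return T[:3,3],d/np.linalg.norm(d)
def plane(c,u,v,z):
    o,d=ray(c,u,v);return o+d*(z-o[2])/d[2]
def proj(c,p):
    T=np.array(c['world_from_camera']);q=T[:3,:3].T@(np.array(p)-T[:3,3]);return q[:2]/q[2]*K(c)+[c['cx'],c['cy']]
E
python3 - <<'E'
from h import *
for n in ["scene","side","wrist"]:
    c=shot(n,n+'0.png');print(n,c['fovy'],c['cx'],c['cy'],np.round(c['world_from_camera'],3).tolist())
    np.save(n+'0.npy',c,allow_pickle=True)
s=read_state();print(s,hold_point_z)
E
```

```text
pics
scene 54.49080870071584 313.22800055513426 198.1562281266029 [[0.193, 0.598, -0.778, 1.309], [0.981, -0.11, 0.158, -0.182], [0.009, -0.794, -0.608, 0.628], [0.0, 0.0, 0.0, 1.0]]
side 43.81532844087875 325.01509672890205 192.1038013550121 [[0.927, -0.257, 0.274, 0.271], [-0.376, -0.643, 0.667, -0.884], [0.005, -0.722, -0.692, 0.923], [0.0, 0.0, 0.0, 1.0]]
wrist 58.48485025907898 326.10680590143613 205.62789987810135 [[-1.0, -0.0, -0.003, 0.6], [-0.001, 0.955, 0.297, -0.076], [0.003, 0.297, -0.955, 0.374], [0.0, 0.0, 0.0, 1.0]]
{'time_s': 0.15, 'q': array([ 3.33689892e-01,  4.06754242e-02,  8.40623826e-02, -3.36004789e-04,
       -1.61550884e+00, -3.33700623e-01]), 'joint_velocities': array([-0.00061242, -0.00172562,  0.00474477,  0.00146801,  0.00017917,
        0.00044901]), 'joint_efforts': array([-1.71928452e-03, -3.68610263e+01,  3.47691929e+01,  6.93625420e+00,
       -4.38957781e-03, -4.53315295e-06]), 'eef_pos': array([5.99749437e-01, 5.64315917e-05, 2.30519656e-01]), 'orientation': array([ 7.07108053e-01, -7.07105179e-01, -4.40306950e-04,  5.23042106e-04]), 'wrist_force': array([-0.12848342, -0.75350988,  0.43736544]), 'wrist_torque': array([ 0.00651174, -0.03285757, -0.04415019]), 'grip_force': 0.0, 'gripper_width': 0.08563303238164376} 0.0187
```

View pics/scene0.png

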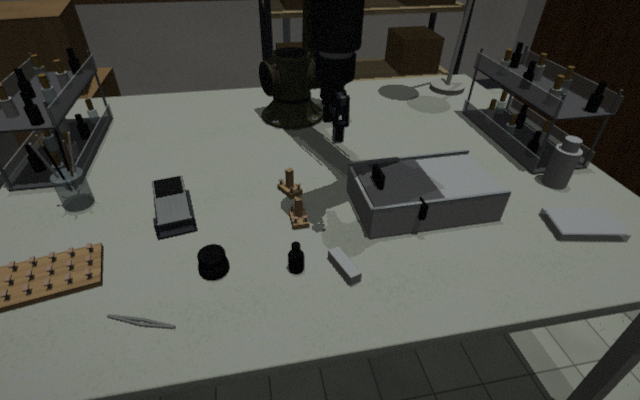

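View pics/side0.png

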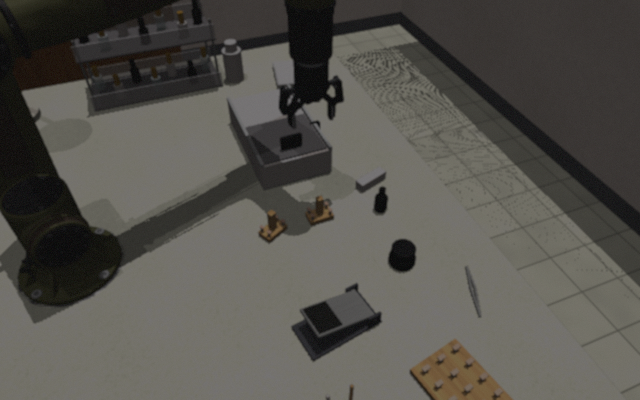

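View pics/wrist0.png

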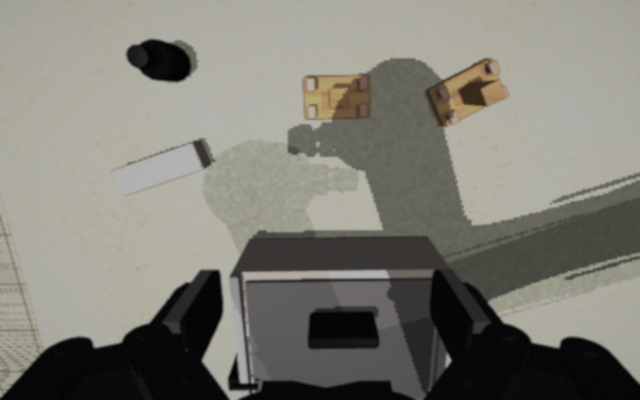

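The scene picture shows two upright stands at (290,183) and (298,213), the shutter grip at (378,177), the pointer at (422,208) and the pedal at (173,205). The side view shows the same stands at (272,225) and (319,210), and the wrist view is nearly aligned with the box. I'll zoom in for pixel features.

Run:
```python
from h import *
L=lambda n:np.load(n+'0.npy',allow_pickle=True).item()['pixels'][:,:,::-1]
def crop(im,x,y,w,h,k):
    o=cv2.resize(np.ascontiguousarray(im[y:y+h,x:x+w]),None,fx=k,fy=k,interpolation=cv2.INTER_CUBIC)
    o=cv2.convertScaleAbs(o,alpha=1.6)
    for i in range(x-x%20+20,x+w,20):
        cv2.putText(o,str(i),((i-x)*k,8),0,.3,(0,255,255));cv2.line(o,((i-x)*k,8),((i-x)*k,12),(0,255,255))
    for i in range(y-y%20+20,y+h,20):
        cv2.putText(o,str(i),(0,(i-y)*k),0,.3,(0,255,255));cv2.line(o,(20,(i-y)*k),(25,(i-y)*k),(0,255,255))
    return o
M=np.zeros((600,800,3),np.uint8)
def put(o,x,y):
    h,w=o.shape[:2];h=min(h,600-y);w=min(w,800-x);M[y:y+h,x:x+w]=o[:h,:w]
put(crop(L('scene'),340,145,170,90,3),0,0)
put(crop(L('side'),225,85,110,105,3),0,275)
put(crop(L('scene'),145,170,60,70,4),515,0)
put(crop(L('side'),290,280,95,80,3),515,285)
cv2.imwrite('pics/m1.png',M)
cv2.imwrite('pics/m2.png',crop(L('wrist'),215,225,260,175,3))
```

```text
(no output)
```

View pics/m1.png

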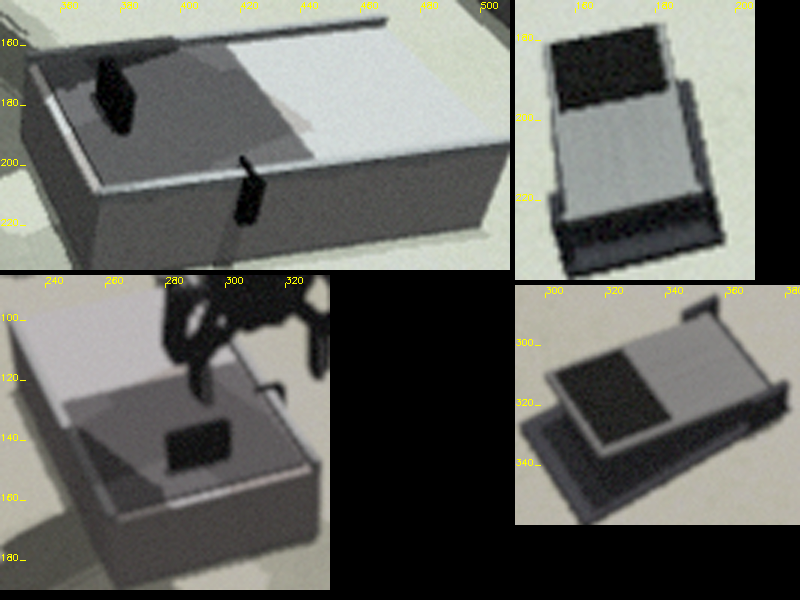

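View pics/m2.png

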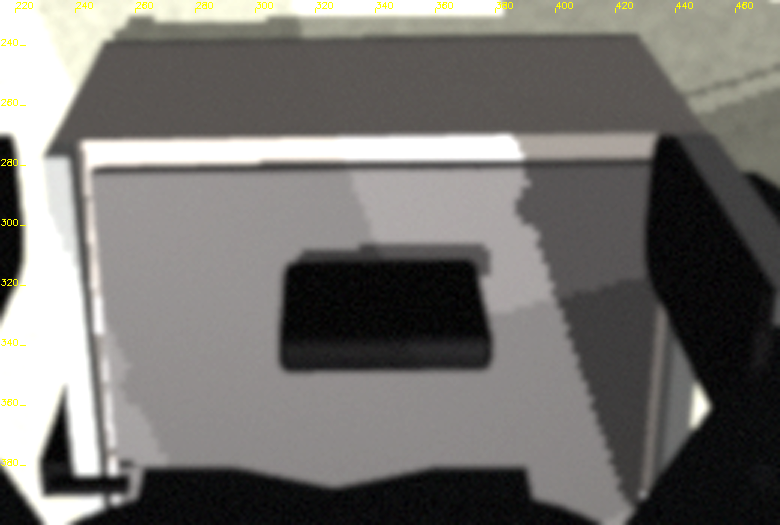

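The crops give clear features. In the wrist view the grip's top strip spans columns 308 to 378 at row 343, the shutter's free edge is at row 281, the box's bottom front edge is at row 238, and the pointer is near (240–258,380). In the scene view the pointer tip is near (420,198).

Run:
```python
from h import *
C={n:np.load(n+'0.npy',allow_pickle=True).item() for n in ['scene','side','wrist']}
def P(n,pts,z,t):
    print(t,[np.round(plane(C[n],u,v,z)[:2],4).tolist() for u,v in pts])
w,s,d='wrist','scene','side'
P(w,[(249,238.5),(426,236.8)],0,'front bottom LR')
P(w,[(229,277),(238,277)],.09,'left rail front')
P(w,[(241,272),(432,269.5)],.08,'front wall outer top')
P(w,[(245,281.5),(430,278)],.085,'shutter free edge')
P(w,[(307.5,337.5),(377.5,336.5),(378,347),(308,348)],.125,'grip top')
P(w,[(257.5,379),(258,384)],.092,'pointer tip w')
P(s,[(420,197.5),(421,198.5)],.092,'pointer tip s')
P(s,[(499,192),(469,151),(372,209),(350,163)],.09,'rails scene far corners +x,-x; near')
P(s,[(444,197)],.085,'shutter back corner +x')
P(d,[(279,116.5)],.085,'sh back');
P(d,[(320,149),(257,165)],.09,'side front corners')
P(s,[(156.5,195),(184,191),(151.5,180.5),(179.5,176.5)],.065,'pad scene')
P(d,[(318.5,337),(303,311),(342,325),(326.5,302)],.065,'pad side')
P(s,[(166,238),(204,230)],.008,'base scene +x corners')
P(d,[(313,359),(292,327.5)],.008,'base side -x corners')
for n in C:
    h=cv2.cvtColor(C[n]['pixels'],cv2.COLOR_RGB2HSV)
    m=cv2.inRange(h,(5,90,40),(22,255,255));k,l,st,ce=cv2.connectedComponentsWithStats(m)
    for i in range(1,k):
        if st[i][4]>60:
            cn=cv2.findContours((l==i).astype('uint8'),0,1)[0][0];r=cv2.minAreaRect(cn);print(n,st[i],np.round(ce[i]),r)
# stands base via wrist, corners
```

```text
front bottom LR [[0.6863, 0.0788], [0.4868, 0.0767]]
left rail front [[0.6857, 0.0782], [0.6777, 0.0782]]
front wall outer top [[0.6773, 0.0786], [0.503, 0.0761]]
shutter free edge [[0.6731, 0.0855], [0.5057, 0.0821]]
grip top [[0.615, 0.1149], [0.5574, 0.1139], [0.5565, 0.1243], [0.6147, 0.1252]]
pointer tip w [[0.6662, 0.1878], [0.6661, 0.1939]]
pointer tip s [[0.6638, 0.1986], [0.6677, 0.1993]]
rails scene far corners +x,-x; near [[0.6749, 0.3918], [0.4885, 0.4176], [0.6815, 0.0783], [0.4897, 0.081]]
shutter back corner +x [[0.6637, 0.2594]]
sh back [[0.5978, 0.2656]]
side front corners [[0.6506, 0.0774], [0.4766, 0.0766]]
pad scene [[0.5074, -0.4022], [0.5026, -0.3388], [0.4421, -0.4219], [0.4362, -0.3542]]
pad side [[0.4488, -0.423], [0.4412, -0.358], [0.5008, -0.4159], [0.4927, -0.3559]]
base scene +x corners [[0.6015, -0.3832], [0.5895, -0.2981]]
base side -x corners [[0.433, -0.4329], [0.4177, -0.3516]]
scene [   0    0   71   20 1139] [32.  9.] ((34.95718002319336, 8.686464309692383), (17.975122451782227, 70.90187072753906), 86.98721313476562)
scene [ 96  68  16  17 149] [10
[... 693 characters left out ...]
27  28 346] [319. 212.] ((317.1438293457031, 211.68988037109375), (25.219219207763672, 22.943801879882812), 58.570438385009766)
side [259 210  28  31 378] [272. 227.] ((269.8245544433594, 226.0358428955078), (23.404644012451172, 25.247528076171875), 47.48955535888672)
side [ 411  340  101   60 3013] [456. 377.] ((459.57598876953125, 385.29571533203125), (90.21221923828125, 57.65589141845703), 46.97493362426758)
wrist [ 427   59   78   67 2651] [466.  92.] ((465.9345703125, 92.04939270019531), (42.04659652709961, 73.863037109375), 64.25929260253906)
wrist [ 304   75   66   44 2130] [339.  96.] ((336.73944091796875, 96.61836242675781), (41.98380661010742, 65.25260925292969), 88.40885925292969)
```

Run:
```python
from h import *
L=lambda n:np.load(n+'0.npy',allow_pickle=True).item()['pixels'][:,:,::-1]
def crop(im,x,y,w,h,k):
    o=cv2.resize(np.ascontiguousarray(im[y:y+h,x:x+w]),None,fx=k,fy=k,interpolation=cv2.INTER_CUBIC)
    o=cv2.convertScaleAbs(o,alpha=1.6)
    for i in range(x-x%10+10,x+w,10):
        cv2.putText(o,str(i),((i-x)*k,8),0,.3,(0,0,255));cv2.line(o,((i-x)*k,8),((i-x)*k,12),(0,0,255))
    for i in range(y-y%10+10,y+h,10):
        cv2.putText(o,str(i),(0,(i-y)*k),0,.3,(0,0,255));cv2.line(o,(20,(i-y)*k),(25,(i-y)*k),(0,0,255))
    return o
M=np.zeros((600,800,3),np.uint8)
a=crop(L('wrist'),290,50,230,85,3);M[:a.shape[0],:a.shape[1]]=a
b=crop(L('side'),250,190,90,55,4);M[260:260+b.shape[0],:b.shape[1]]=b
b=crop(L('scene'),270,160,45,75,4);M[260:260+b.shape[0],400:400+b.shape[1]]=b
cv2.imwrite('pics/m3.png',M)
```

```text
(no output)
```

View pics/m3.png

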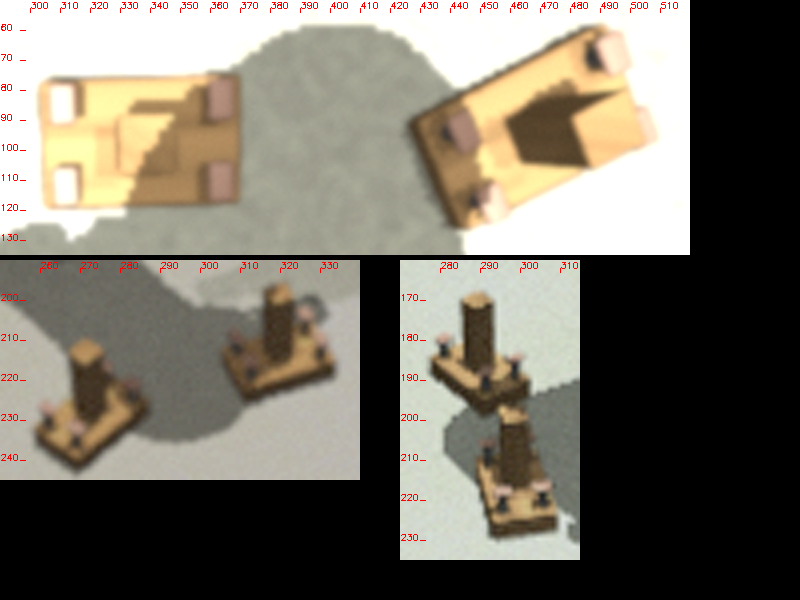

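Both stands are upright: A in the wrist view at (337,97), square to the world axes, and B at (468,92), turned about 25°, with its post top near (490,93). I'll back off and up to get a clean view of the pointer.

```bash
python3 -m creep '[[0.3,0,-0.2,0,-1],[0.55,0,-0.4,0,-1],[0.55,0,-0.4,0,-1],[0.55,0,-0.4,0,-1]]'
python3 - <<'E'
from h import *
c=shot('wrist');np.save('wrist1.npy',c,allow_pickle=True)
o=cv2.convertScaleAbs(c['pixels'][:,:,::-1],alpha=1.5);o=cv2.resize(o[150:400,160:560],None,fx=2,fy=2,interpolation=cv2.INTER_CUBIC)
for i in range(0,400,20):cv2.putText(o,str(i+160),(i*2,8),0,.3,(0,0,255))
for i in range(0,250,10):cv2.putText(o,str(i+150),(0,i*2),0,.3,(0,0,255))
cv2.imwrite('pics/w1.png',o);print(read_state()['eef_pos'])
E
```

```text
time_s: 0.55
eef_pos: [0.6001, -0.0833, 0.2919]
orientation: [-0.706, 0.708, -0.0, 0.001]
wrist_force: [-0.6, -0.1, -0.6]
gripper_width: 0.0853
grip_force: 0.0
[ 0.59987969 -0.08249877  0.29052379]
```

View pics/w1.png

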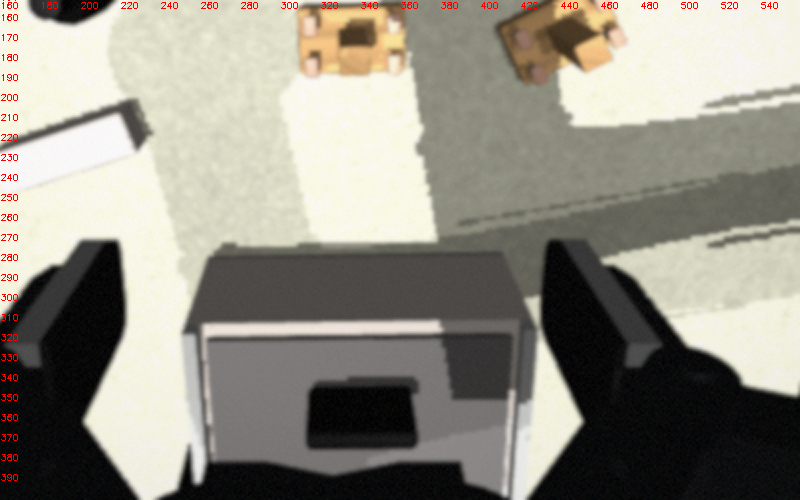

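The shutter top is visible here, but the gripper hides the pointer. I'll look from farther along +y.

```bash
python3 -m creep '[[-0.3,0,0.1,0,-1],[-0.6,0,0.2,0,-1],[-0.9,0,0.2,0,-1],[-0.9,0,0.2,0,-1],[-0.9,0,0.2,0,-1]]'
python3 - <<'E'
from h import *
c=shot('wrist');np.save('wrist2.npy',c,allow_pickle=True)
o=cv2.convertScaleAbs(c['pixels'][:,:,::-1],alpha=1.5);o=cv2.resize(o[130:400,200:480],None,fx=2,fy=2,interpolation=cv2.INTER_CUBIC)
for i in range(0,280,20):cv2.putText(o,str(i+200),(i*2,8),0,.3,(0,0,255));cv2.line(o,(2*i,0),(2*i,5),(0,0,255))
for i in range(0,270,10):cv2.putText(o,str(i+130),(0,i*2),0,.3,(0,0,255))
p=np.load('scene0.npy',allow_pickle=True).item()['pixels'][:,:,::-1]
q=cv2.resize(np.ascontiguousarray(p[190:225,405:435]),None,fx=8,fy=8,interpolation=cv2.INTER_CUBIC);q=cv2.convertScaleAbs(q,alpha=1.6)
for i in range(0,35,5):cv2.putText(q,str(190+i),(0,8*i+4),0,.3,(0,0,255))
for i in range(0,30,5):cv2.putText(q,str(405+i),(8*i,275),0,.3,(0,0,255))
M=np.zeros((540,800,3),np.uint8);M[:,:560]=o;M[:280,560:]=q
cv2.imwrite('pics/w2.png',M);print(read_state()['eef_pos'])
E
```

```text
time_s: 1.1
eef_pos: [0.5994, 0.0545, 0.2597]
orientation: [0.708, -0.706, -0.001, 0.001]
wrist_force: [0.7, -0.5, -0.3]
gripper_width: 0.0856
grip_force: 0.0
[0.59958801 0.05336148 0.26029378]
```

View pics/w2.png

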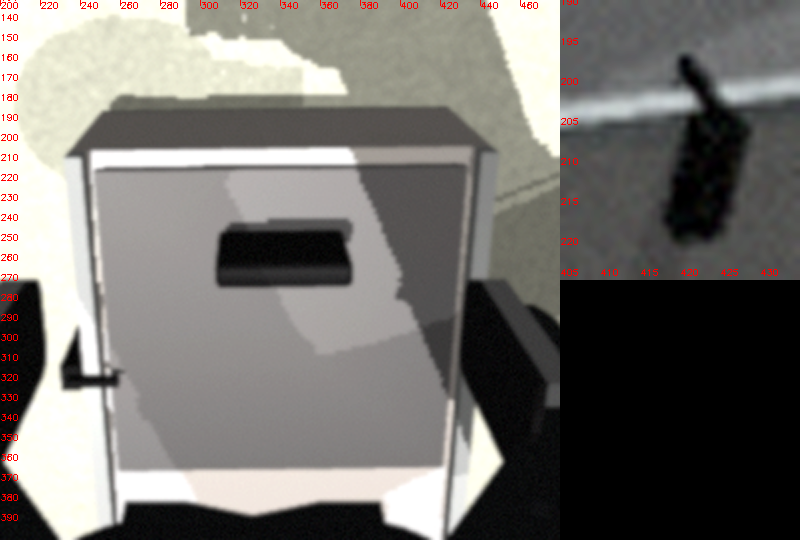

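This is a clear view. The pointer tip is at about (258,319) in the wrist view and (419.5,197.5) in the scene view. The shutter's free edge runs from (247,215) to (432,212), its rear edge from (259,366) to (421,363), and the grip top is centred near (342,269).

Run:
```python
from h import *
w=np.load('wrist2.npy',allow_pickle=True).item();s=np.load('scene0.npy',allow_pickle=True).item()
A=[];b=[]
for c,u,v in[(w,258.5,319.5),(s,419.3,197.5)]:
    o,d=ray(c,u,v);M=np.eye(3)-np.outer(d,d);A.append(M);b.append(M@o)
p=np.linalg.solve(sum(A),sum(b));print('tip',p,proj(w,p),proj(s,p))
for t,z,pts in[('free',.085,[(247,215),(432,212)]),('rear',.085,[(259,366),(421,363)]),('wallouter',.08,[(246,205.5),(432,203)]),('bottom',0,[(253,185.5),(424,183.5)]),('grip',.125,[(308.5,264),(375,263),(375.5,272.5),(309,273)]),('railL',.09,[(234,208),(241,208)]),('railR',.09,[(438,205),(448,205)]),('tip',.092,[(258.5,319.5)]),('tip',.1,[(258.5,319.5)])]:
    print(t,[np.round(plane(w,u,v,z)[:2],4).tolist() for u,v in pts])
```

```text
tip [0.66652194 0.1947168  0.09420869] [258.46333956 320.10153829] [419.07966505 197.63723016]
free [[0.6733, 0.0864], [0.4996, 0.0829]]
rear [[0.6709, 0.2589], [0.4957, 0.2548]]
wallouter [[0.6748, 0.0786], [0.4988, 0.0756]]
bottom [[0.6836, 0.0791], [0.4851, 0.0761]]
grip [[0.6141, 0.1171], [0.557, 0.116], [0.5562, 0.125], [0.6138, 0.1257]]
railL [[0.6837, 0.0779], [0.6773, 0.0779]]
railR [[0.4963, 0.0745], [0.4871, 0.0744]]
tip [[0.6669, 0.1956]]
tip [[0.6652, 0.19]]
```

The tip is at (0.6665, 0.195) and the box yaw is about +0.018 rad. The shutter is about 7 mm open and needs another 108 mm or so. I'll turn the tool across the grip.

```bash
python3 -m creep '[[-0.15,0.03,0,0.19,-1],[-0.3,0.06,0,0.38,-1],[-0.45,0.095,0,0.57,-1],[-0.45,0.095,0,0.76,-1],[-0.45,0.095,0,0.95,-1]]' >/dev/null
python3 -m creep '[[0,0,0,0.19,-1],[0,0,0,0.38,-1],[0,0,0,0.57,-1],[0,0,0,0.76,-1],[0,0,0,0.95,-1]]' >/dev/null
python3 -m creep '[[0,0,0.1,0.078,-1],[0,0,0.1,0.078,-1],[0,0,0.1,0.078,-1]]'
python3 - <<'E'
from h import *
s=read_state();from scipy.spatial.transform import Rotation as R
print(s['eef_pos'],R.from_quat(s['orientation']).as_matrix().round(4).tolist(),s['q'])
E
```

```text
time_s: 2.45
eef_pos: [0.5856, 0.1192, 0.2461]
orientation: [-0.009, 1.0, -0.0, -0.0]
wrist_force: [-0.2, -0.7, 0.7]
gripper_width: 0.0857
grip_force: 0.0
[0.58564466 0.11918514 0.24607974] [[-0.9998, -0.0182, -0.0009], [-0.0182, 0.9998, -0.0007], [0.0009, -0.0006, -1.0]] [ 5.35872260e-01  3.69771380e-02  1.08358670e-01  1.35400741e-04
 -1.64324972e+00 -2.08845062e+00]
```

```bash
python3 -m creep '[[0,0.011,0.3,0,-1],[0,0.011,0.6,0,-1],[0,0.011,0.85,0,-1],[0,0.011,1,0,-1],[0,0.011,1,0,-1]]'
python3 -m creep '[[0,0,0,0,1],[0,0,0,0,1],[0,0,0,0,1],[0,0,0,0,1],[0,0,0,0,1]]'
python3 -m creep '[[0,0,0,0,1],[0,0,0,0,1],[0,0,0,0,1],[0,0,0,0,1],[0,0,0,0,1]]'
```

```text
time_s: 2.95
eef_pos: [0.5839, 0.1207, 0.0927]
orientation: [-0.009, 1.0, -0.001, -0.003]
wrist_force: [0.4, -0.8, -1.5]
gripper_width: 0.0853
grip_force: 0.0
time_s: 3.45
eef_pos: [0.5859, 0.1217, 0.097]
orientation: [-0.009, 1.0, 0.0, 0.0]
wrist_force: [0.2, -5.6, 0.5]
gripper_width: 0.0122
grip_force: 6.5
time_s: 3.95
eef_pos: [0.586, 0.1216, 0.0971]
orientation: [-0.009, 1.0, 0.0, 0.0]
wrist_force: [-2.4, 0.2, 6.2]
gripper_width: 0.011
grip_force: 60.5
```

Gripped. Next I pull 108 mm along +y.

```bash
python3 -m creep '[[0,0.15,0,0,1],[0,0.3,0,0,1],[0,0.45,0,0,1],[0,0.6,0,0,1],[0,0.72,0,0,1]]'
python3 -m creep '[[0,0,0,0,1],[0,0,0,0,1],[0,0,0,0,1]]'
python3 - <<'E'
from h import *
c=shot('wrist');np.save('wrist3.npy',c,allow_pickle=True);s=shot('scene');np.save('scene3.npy',s,allow_pickle=True)
M=np.zeros((600,800,3),np.uint8)
M[:400,:640]=cv2.convertScaleAbs(c['pixels'][:,:,::-1],alpha=1.5)
q=cv2.resize(np.ascontiguousarray(s['pixels'][140:240,340:510,::-1]),None,fx=4,fy=4,interpolation=cv2.INTER_CUBIC);q=cv2.convertScaleAbs(q,alpha=1.6)
for i in range(0,100,10):cv2.putText(q,str(140+i),(0,4*i+4),0,.3,(0,0,255))
for i in range(0,170,10):cv2.putText(q,str(340+i),(4*i,180),0,.3,(0,0,255));
M[300:600,120:800]=q[100:400] if 0 else q[:300]
cv2.imwrite('pics/w3.png',M)
E
```

```text
time_s: 4.45
eef_pos: [0.5844, 0.2283, 0.0972]
orientation: [-0.008, 1.0, -0.002, 0.0]
wrist_force: [2.3, -9.3, 5.0]
gripper_width: 0.0109
grip_force: 60.9
time_s: 4.75
eef_pos: [0.5844, 0.2309, 0.0972]
orientation: [-0.009, 1.0, 0.001, 0.001]
wrist_force: [-0.1, 4.1, 5.7]
gripper_width: 0.0111
grip_force: 60.9
```

View pics/w3.png

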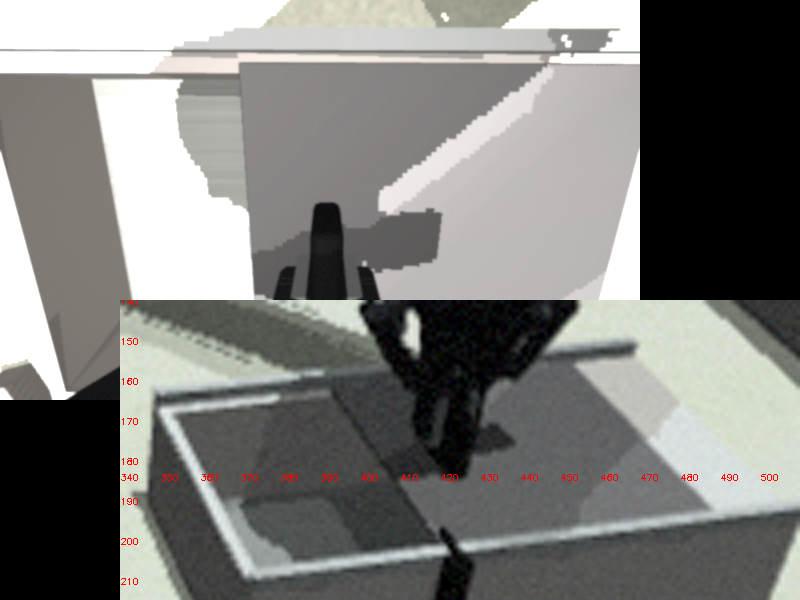

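The shutter edge in the scene view runs from (393,161) to about (417.5,197.5), right at the pointer tip. I'll release, retreat and check it from above.

```bash
python3 -m creep '[[0,0,0,0,-0.5],[0,0,0,0,-1],[0,0,0,0,-1],[0,0,0,0,-1],[0,0,-0.2,0,-1]]' | head -2
python3 -m creep '[[0,0,-0.3,0,-1],[0,0,-0.6,0,-1],[0,-0.3,-0.9,-0.19,-1],[0,-0.6,-0.9,-0.38,-1],[0,-0.9,-0.9,-0.57,-1]]' | head -2
python3 -m creep '[[0,0,0,-0.19,-1],[0,0,0,-0.38,-1],[0,0,0,-0.57,-1],[0,0,0,-0.76,-1],[0,0,0,-0.95,-1]]'| head -2
python3 -m creep '[[0,0,0,-0.19,-1],[0,0,0,-0.38,-1],[0,0,0,-0.46,-1],[0,0,0,-0.46,-1]]'
python3 - <<'E'
from h import *
c=shot('wrist');np.save('wrist4.npy',c,allow_pickle=True);s=shot('scene');np.save('scene4.npy',s,allow_pickle=True)
M=np.zeros((600,800,3),np.uint8)
o=cv2.convertScaleAbs(c['pixels'][:,:,::-1],alpha=1.5)
for i in range(0,640,20):cv2.putText(o,str(i),(i,8),0,.3,(0,0,255))
for i in range(0,400,10):cv2.putText(o,str(i),(0,i),0,.3,(0,0,255))
M[:400,:640]=o
o=cv2.resize(np.ascontiguousarray(c['pixels'][200:360,215:285,::-1]),None,fx=3,fy=3,interpolation=cv2.INTER_CUBIC)
for i in range(0,160,10):cv2.putText(o,str(i+200),(0,3*i),0,.3,(0,0,255))
for i in range(0,70,10):cv2.putText(o,str(i+215),(3*i,8),0,.3,(0,0,255))
M[:480,590:]=o
q=cv2.resize(np.ascontiguousarray(s['pixels'][150:220,370:440,::-1]),None,fx=3,fy=3,interpolation=cv2.INTER_CUBIC);q=cv2.convertScaleAbs(q,alpha=1.6)
for i in range(0,70,10):cv2.putText(q,str(150+i),(0,3*i+4),0,.3,(0,0,255));cv2.putText(q,str(370+i),(3*i,200),0,.3,(0,0,255));
M[390:600,350:560]=q
cv2.imwrite('pics/w4.png',M)
E
```

```text
time_s: 5.35
eef_pos: [0.5814, 0.2285, 0.1211]
time_s: 5.85
eef_pos: [0.5866, 0.0954, 0.2638]
time_s: 6.35
eef_pos: [0.5861, 0.0962, 0.2611]
time_s: 6.75
eef_pos: [0.5861, 0.0963, 0.261]
orientation: [-0.706, 0.708, 0.0, -0.0]
wrist_force: [-0.0, -0.0, -0.1]
gripper_width: 0.085
grip_force: 0.0
```

View pics/w4.png

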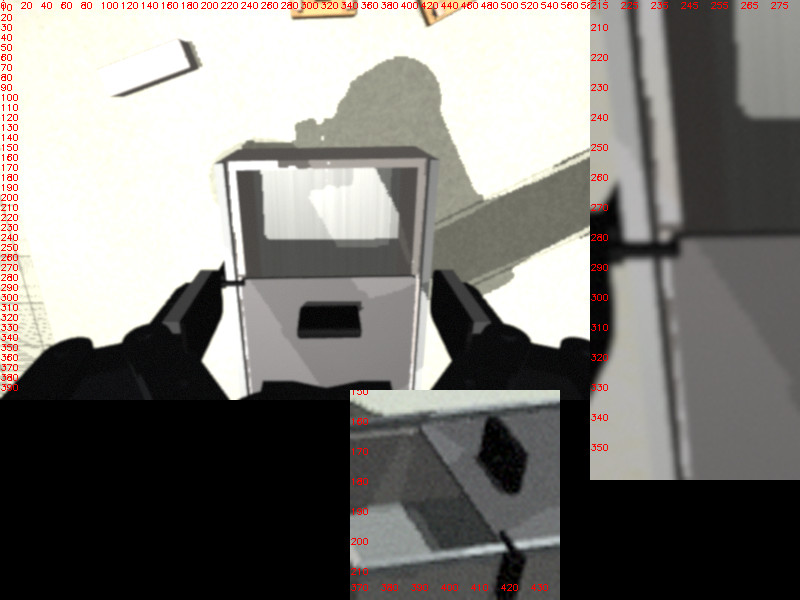

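The pointer tip is at about (244,282.5) and the shutter edge meets it at about (246,279.5).

Run:
```python
from h import *
c=np.load('wrist4.npy',allow_pickle=True).item();s=np.load('scene4.npy',allow_pickle=True).item()
print([plane(c,244.5,282.5,z).round(4) for z in(.09,.092,.094,.096)],plane(c,246,279.5,.085),plane(c,412,276,.085))
print('scene tip',[plane(s,419.3,197.5,z).round(4) for z in(.09,.092,.094,.096)],'edge',plane(s,417.5,198.5,.085),plane(s,393.5,162,.085))
# colour gradient of edge at several columns
g=c['pixels'].mean(2)
for u in(250,260,270,330,400): 
    col=g[265:292,u]; i=np.argmax(np.abs(np.diff(cv2.GaussianBlur(col,(1,5),0).ravel())));print(u,265+i+.5,plane(c,u,265+i+1,.085).round(4))
print(g[276:290,238].round(),g[276:290,242].round())
```

```text
[array([0.667 , 0.1971, 0.09  ]), array([0.6664, 0.196 , 0.092 ]), array([0.6659, 0.1949, 0.094 ]), array([0.6654, 0.1937, 0.096 ])] [0.66649978 0.1965538  0.085     ] [0.50066819 0.19301294 0.085     ]
scene tip [array([0.6611, 0.1984, 0.09  ]), array([0.6635, 0.197 , 0.092 ]), array([0.6659, 0.1956, 0.094 ]), array([0.6683, 0.1942, 0.096 ])] edge [0.65788358 0.19627306 0.085     ] [0.49775789 0.19751229 0.085     ]
250 279.5 [0.6625 0.1971 0.085 ]
260 278.5 [0.6525 0.196  0.085 ]
270 278.5 [0.6425 0.196  0.085 ]
330 277.5 [0.5825 0.1951 0.085 ]
400 276.5 [0.5126 0.1941 0.085 ]
[ 99. 116. 126. 116.  81.  39.  19.  24.  30.  48.  73.  90.  94.  94.] [ 94.  89.  78.  59.  35.  16.  16.  21.  33.  57.  92. 117. 127. 130.]
```

The shutter is level with the pointer to about 1 mm. Next I'll look at the stands from above.

```bash
python3 -m creep '[[0.25,0.12,0.1,0,-1],[0.5,0.25,0.2,0,-1],[0.64,0.37,0.2,0,-1],[0.64,0.37,0.2,0,-1],[0.64,0.37,0.2,0,-1]]'
python3 - <<'E'
from h import *
c=shot('wrist');np.save('wrist5.npy',c,allow_pickle=True)
h=cv2.cvtColor(c['pixels'],cv2.COLOR_RGB2HSV);m=cv2.inRange(h,(5,80,30),(25,255,255));cv2.imwrite('pics/mask.png',m)
o=cv2.resize(c['pixels'][40:160,180:500,::-1],None,fx=2.5,fy=2.5,interpolation=cv2.INTER_CUBIC)
M=np.zeros((600,800,3),np.uint8);M[:300]=o;M[300:]=cv2.resize(m[40:160,180:500],None,fx=2.5,fy=2.5,interpolation=0)[:,:,None]
for i in range(0,320,10):
  cv2.putText(M,str(180+i),(int(2.5*i),8),0,.3,(0,0,255))
  if i<120: cv2.putText(M,str(40+i),(0,int(2.5*i)),0,.3,(0,0,255))
cv2.imwrite('pics/w5.png',M)
for k in cv2.findContours(m,0,1)[0]:
    if cv2.contourArea(k)>300: print(cv2.minAreaRect(k))
E
```

```text
time_s: 7.35
eef_pos: [0.5304, 0.0002, 0.2318]
orientation: [-0.706, 0.709, -0.0, 0.0]
wrist_force: [0.6, 0.3, 1.0]
gripper_width: 0.0857
grip_force: 0.0
((265.3663330078125, 96.52438354492188), (42.353302001953125, 66.48930358886719), 87.79740142822266)
((394.3892822265625, 91.7923812866211), (41.882354736328125, 69.82353210449219), 61.927513122558594)
```

View pics/w5.png

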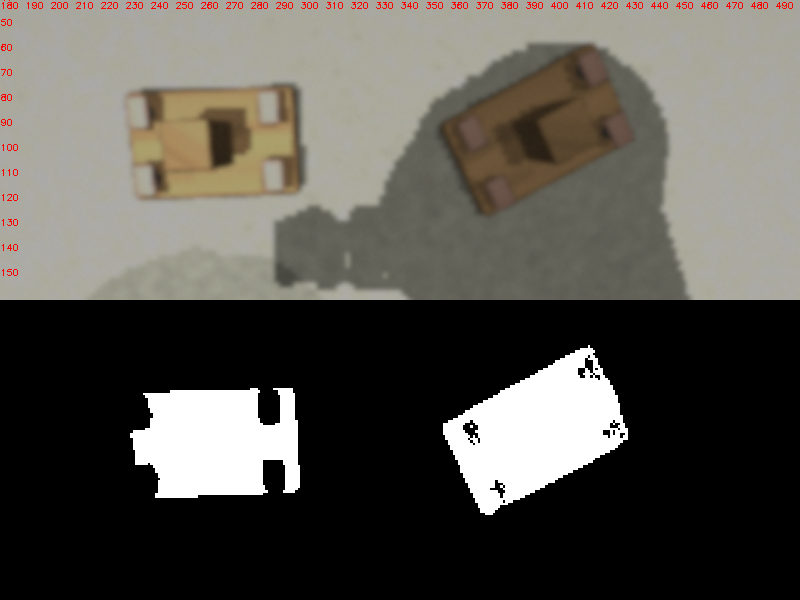

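Both stands are upright. A's post top is at about (254.5,97.5), with a base corner at (231,77) and its top edge running to (299,74). B's post top is at about (408.5,92), with base corners at (358,90), (416,58) and (375,126).

Run:
```python
from h import *
c=np.load('wrist5.npy',allow_pickle=True).item()
P=lambda u,v,z:plane(c,u,v,z)[:2]
print('A post',P(254.5,97.5,.07),'B post',P(408.5,92,.07))
a=P(231,77,.016)-P(299,74,.016);print('A ang',np.degrees(np.arctan2(a[1],a[0])),np.linalg.norm(a))
b=P(358,90,.016)-P(416,58,.016);print('B ang',np.degrees(np.arctan2(b[1],b[0])),np.linalg.norm(b),'ctr', (P(416,58,.016)+P(375,126,.016))/2)
A=[P(u,v,.016) for u,v in[(231,77),(299,74),(299.5,116.5),(236,119)]];print(np.mean(A,0))
b=P(358,90,.016)-P(375,126,.016);print('B ang short',np.degrees(np.arctan2(b[1],b[0])))
```

```text
A post [ 0.58903077 -0.07387667] B post [ 0.46341314 -0.07769848]
A ang 2.1600364220801183 0.06449483263687876
B ang 27.817938723897104 0.0604402373362068 ctr [ 0.46448425 -0.07720157]
[ 0.58795638 -0.07392808]
B ang short -62.60892275267465
```

```bash
cat > go.py <<'E'
import sys,numpy as np
from workcell import *
from scipy.spatial.transform import Rotation as R
t=np.array([float(a) for a in sys.argv[1:4]]);yaw=float(sys.argv[4])  # tool x = (sin yaw,-cos yaw)
s=read_state();M=R.from_quat(s['orientation']).as_matrix()
cur=np.degrees(np.arctan2(M[0,0],-M[1,0]))
print('units',(M.T@(t-s['eef_pos'])/.15).round(3),'yaw',round(-(yaw-cur)/45,3),'at',s['eef_pos'].round(4),round(cur,2),'w',round(s['gripper_width'],4),'t',s['time_s'])
E
python3 go.py .5885 -.074 .09 2.2
python3 -m creep '[[0.2,-0.2,0.1,-0.055,-1],[0.4,-0.35,0.3,-0.055,-1],[0.494,-0.393,0.6,-0.055,-1],[0.494,-0.393,0.9,-0.055,-1],[0.494,-0.393,0.9,-0.055,-1]]' >/dev/null;python3 -m creep '[[0,0,0,0,-1],[0,0,0,0,-1]]'|head -2;python3 go.py .5885 -.074 .04 2.2
```

```text
units [ 0.498 -0.387  0.943] yaw -0.053 at [0.5306 0.0008 0.2315] -0.2 w 0.085 t 7.4
time_s: 8.1
eef_pos: [0.5911, -0.0731, 0.1]
units [0.005 0.02  0.4  ] yaw 0.004 at [ 0.5911 -0.0731  0.1   ] 2.4 w 0.0856 t 8.1
```

```bash
python3 -m creep '[[0.005,0.018,0.2,0,-1],[0.005,0.018,0.4,0,-1],[0.005,0.018,0.4,0,-1],[0.005,0.018,0.4,0,1],[0.005,0.018,0.4,0,1]]' >/dev/null;python3 -m creep '[[0,0,0,0,1],[0,0,0,0,1],[0,0,0,0,1],[0,0,0,0,1],[0,0,0,0,1]]';python3 -m creep '[[0,0,-0.2,0,1],[0,0,-0.4,0,1],[0,0,-0.7,0,1],[0,0,-1,0,1],[0,0,-1,0,1]]';python3 go.py .6244 .138 .18 1
```

```text
time_s: 9.1
eef_pos: [0.5871, -0.0745, 0.0372]
orientation: [0.721, -0.693, 0.001, -0.0]
wrist_force: [0.3, 0.9, 4.8]
gripper_width: 0.0153
grip_force: 58.6
time_s: 9.6
eef_pos: [0.5891, -0.0751, 0.194]
orientation: [0.721, -0.693, 0.004, -0.004]
wrist_force: [1.1, -0.2, -0.0]
gripper_width: 0.0151
grip_force: 58.9
units [-1.41  -0.292  0.095] yaw 0.029 at [ 0.5891 -0.0751  0.194 ] 2.32 w 0.0151 t 9.6
```

```bash
python3 -m creep '[[-0.2,-0.05,0,0.03,1],[-0.45,-0.15,0,0.03,1],[-0.7,-0.29,0,0.03,1],[-0.95,-0.29,0,0.03,1],[-0.95,-0.29,0,0.03,1]]' >/dev/null;python3 -m creep '[[-0.2,0,0,0,1],[-0.4,0,0,0,1],[-0.46,0,0,0,1],[-0.46,0,0,0,1],[-0.46,0,0,0,1]]';python3 go.py .6244 .138 .043 1
```

```text
time_s: 10.6
eef_pos: [0.6229, 0.1379, 0.1858]
orientation: [0.713, -0.701, -0.0, 0.0]
wrist_force: [-0.5, -0.1, -1.0]
gripper_width: 0.0152
grip_force: 58.9
units [-0.001 -0.011  0.952] yaw -0.001 at [0.6229 0.1379 0.1858] 0.97 w 0.0152 t 10.6
```

Run:
```python
from h import *
c=shot('side');s=shot('scene')
M=np.zeros((300,800,3),np.uint8)
for k,(im,x,y) in enumerate([(c['pixels'],220,60),(s['pixels'],340,120)]):
    o=cv2.resize(np.ascontiguousarray(im[y:y+130,x:x+170,::-1]),(400,300),interpolation=cv2.INTER_CUBIC);M[:,400*k:400*k+400]=cv2.convertScaleAbs(o,alpha=1.5)
cv2.imwrite('pics/w6.png',M)
```

```text
(no output)
```

View pics/w6.png

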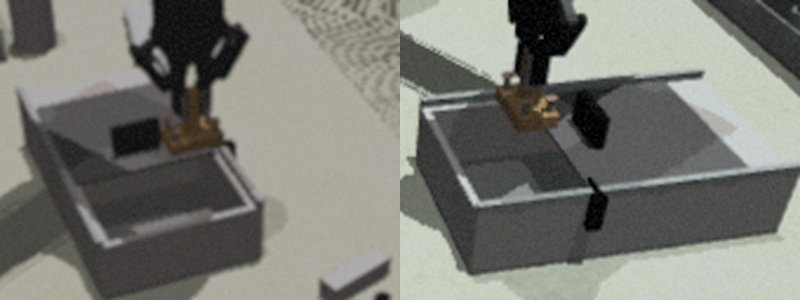

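The stand is held level over the chamber. I'll lower it slowly.

```bash
python3 -m creep '[[0,-0.01,0.25,0,1],[0,-0.01,0.5,0,1],[0,-0.01,0.7,0,1],[0,-0.01,0.85,0,1],[0,-0.01,0.85,0,1]]' ; python3 -m creep '[[0,0,0.05,0,1],[0,0,0.08,0,1],[0,0,0.1,0,1],[0,0,0.1,0,1],[0,0,0.1,0,1]]';python3 go.py .6244 .138 .043 1
```

```text
time_s: 11.2
eef_pos: [0.6223, 0.1369, 0.0544]
orientation: [0.713, -0.702, -0.002, 0.003]
wrist_force: [-0.6, -0.9, -0.9]
gripper_width: 0.0148
grip_force: 58.8
time_s: 11.7
eef_pos: [0.6248, 0.1388, 0.0443]
orientation: [0.713, -0.701, 0.0, -0.0]
wrist_force: [0.6, 0.1, -1.7]
gripper_width: 0.0152
grip_force: 58.8
units [0.005 0.003 0.009] yaw -0.0 at [0.6248 0.1388 0.0443] 0.99 w 0.0152 t 11.7
```

```bash
python3 -m creep '[[0,0,0.015,0,1],[0,0,0.02,0,1],[0,0,0.02,0,1]]'; python3 -m creep '[[0,0,0,0,0.2],[0,0,0,0,0.2],[0,0,0,0,0.2],[0,0,0,0,0.2],[0,0,0,0,0.2]]';python3 -m creep '[[0,0,-0.15,0,0.2],[0,0,-0.4,0,0.2],[0,0,-0.7,0,0.2],[0,0,-1,0,0.2],[0,0,-1,0,0.2]]'; python3 go.py .53 0 .23 0
```

```text
time_s: 12.0
eef_pos: [0.6247, 0.1388, 0.0412]
orientation: [0.713, -0.701, 0.0, -0.0]
wrist_force: [-1.4, 0.5, 1.2]
gripper_width: 0.0148
grip_force: 59.2
time_s: 12.5
eef_pos: [0.6245, 0.1386, 0.0407]
orientation: [0.713, -0.701, -0.0, 0.0]
wrist_force: [0.9, -0.2, -0.6]
gripper_width: 0.0344
grip_force: 0.0
time_s: 13.0
eef_pos: [0.6273, 0.1389, 0.1998]
orientation: [0.713, -0.701, 0.003, -0.006]
wrist_force: [0.0, 0.4, 1.6]
gripper_width: 0.0341
grip_force: 0.0
units [ 0.914  0.662 -0.213] yaw 0.022 at [0.6273 0.1389 0.1998] 0.98 w 0.0341 t 13.0
```

```bash
python3 -m creep '[[0.25,0.2,-0.1,0.02,0],[0.5,0.4,-0.2,0.02,-1],[0.75,0.6,-0.2,0.02,-1],[0.91,0.66,-0.2,0.02,-1],[0.91,0.66,-0.2,0.02,-1]]'>/dev/null; python3 -m creep '[[0,0,0,0,-1],[0,0,0,0,-1],[0,0,0,0,-1]]'|head -2
python3 - <<'E'
from h import *
c=shot('wrist');np.save('wrist7.npy',c,allow_pickle=True)
h=cv2.cvtColor(c['pixels'],cv2.COLOR_RGB2HSV);m=cv2.inRange(h,(5,80,30),(25,255,255))
for k in cv2.findContours(m,0,1)[0]:
    if cv2.contourArea(k)>300:
        r=cv2.minAreaRect(k);print(r);Q=[plane(c,u,v,.016)[:2] for u,v in cv2.boxPoints(r)];print(np.round(Q,4).tolist(),np.mean(Q,0))
w=np.load('wrist5.npy',allow_pickle=True).item()
for n in('scene','side'):
  a=read_camera(n)['pixels'];h=cv2.cvtColor(a,cv2.COLOR_RGB2HSV);m=cv2.inRange(h,(5,90,40),(22,255,255));k,l,st,ce=cv2.connectedComponentsWithStats(m);print([(st[i].tolist()) for i in range(1,k) if st[i][4]>40 and 220<ce[i][0]<520 and 80<ce[i][1]<300])
E
```

```text
time_s: 13.8
eef_pos: [0.5281, 0.0012, 0.2202]
((241.5, 311.0), (54.0, 53.0), 90.0)
[[0.6491, 0.1229], [0.5912, 0.1228], [0.5944, 0.1926], [0.6553, 0.1927]] [0.62248764 0.15778491]
((394.5563659667969, 91.10882568359375), (43.15512466430664, 72.0681381225586), 62.650123596191406)
[[0.5038, -0.0805], [0.4468, -0.1091], [0.4258, -0.0762], [0.484, -0.0458]] [ 0.46509986 -0.07790007]
[[278, 181, 24, 14, 141], [386, 194, 8, 11, 52]]
[[299, 141, 8, 13, 64], [259, 211, 28, 30, 380]]
```

B hasn't moved. I'll pick it up.

```bash
python3 go.py .464 -.0775 .10 27.2
python3 -m creep '[[0.2,0.15,0.1,-0.15,-1],[0.4,0.3,0.3,-0.3,-1],[0.52,0.43,0.5,-0.45,-1],[0.52,0.43,0.7,-0.6,-1],[0.52,0.43,0.8,-0.6,-1]]' >/dev/null; python3 -m creep '[[0,0,0,0,-1],[0,0,0,0,-1]]'|head -2;python3 go.py .464 -.0775 .04 27.2
```

```text
units [0.523 0.428 0.803] yaw -0.602 at [0.5281 0.0011 0.2203] 0.13 w 0.0854 t 13.95
time_s: 14.65
eef_pos: [0.4643, -0.0774, 0.1019]
units [-0.001  0.003  0.413] yaw -0.005 at [ 0.4643 -0.0774  0.1019] 26.99 w 0.0856 t 14.65
```

```bash
python3 -m creep '[[0,0,0.2,-0.005,-1],[0,0,0.41,-0.005,-1],[0,0,0.41,-0.005,-1],[0,0,0.41,-0.005,1],[0,0,0.41,-0.005,1]]' >/dev/null;python3 -m creep '[[0,0,0,0,1],[0,0,0,0,1],[0,0,0,0,1],[0,0,0,0,1],[0,0,0,0,1]]';python3 -m creep '[[0,0,-0.2,0,1],[0,0,-0.4,0,1],[0,0,-0.7,0,1],[0,0,-1,0,1],[0,0,-1,0,1]]';python3 go.py .5444 .1366 .18 1
```

```text
time_s: 15.65
eef_pos: [0.464, -0.0776, 0.0401]
orientation: [0.854, -0.52, 0.001, -0.0]
wrist_force: [-0.4, 1.3, 5.0]
gripper_width: 0.0151
grip_force: 60.2
time_s: 16.15
eef_pos: [0.4658, -0.0781, 0.196]
orientation: [0.854, -0.52, 0.004, -0.002]
wrist_force: [-0.2, -0.2, -0.7]
gripper_width: 0.0152
grip_force: 59.7
units [-1.032 -1.121  0.112] yaw 0.584 at [ 0.4658 -0.0781  0.196 ] 27.29 w 0.0152 t 16.15
```

```bash
python3 -m creep '[[-0.2,-0.2,0,0.1,1],[-0.4,-0.4,0,0.2,1],[-0.6,-0.6,0,0.35,1],[-0.8,-0.8,0,0.5,1],[-0.9,-0.95,0,0.584,1]]' >/dev/null;python3 -m creep '[[0,0,0,0,1],[0,0,0,0,1]]' >/dev/null;python3 go.py .5444 .1366 .18 1
```

```text
units [-0.189 -0.115  0.051] yaw 0.002 at [0.5277 0.108  0.1877] 1.11 w 0.0151 t 16.85
```

```bash
python3 -m creep '[[-0.19,-0.115,0,0,1],[-0.19,-0.115,0,0,1],[-0.19,-0.115,0.2,0,1],[-0.19,-0.115,0.5,0,1],[-0.19,-0.115,0.8,0,1]]' >/dev/null;python3 -m creep '[[0,0,0,0,1],[0,0,0,0,1]]';python3 go.py .5444 .1366 .0445 1
```

```text
time_s: 17.55
eef_pos: [0.545, 0.1354, 0.0702]
orientation: [0.713, -0.701, 0.001, 0.001]
wrist_force: [0.7, 0.3, -0.1]
gripper_width: 0.0154
grip_force: 59.4
units [-0.008  0.004  0.171] yaw 0.0 at [0.545  0.1354 0.0702] 1.01 w 0.0154 t 17.55
```

```bash
python3 -m creep '[[0,0,0.06,0,1],[0,0,0.12,0,1],[0,0,0.16,0,1],[0,0,0.17,0,1],[0,0,0.17,0,1]]'; python3 -m creep '[[0,0,0,0,0.2],[0,0,0,0,0.2],[0,0,0,0,0.2],[0,0,0,0,0.2],[0,0,0,0,0.2]]'|head -2;python3 -m creep '[[0,0,-0.15,0,0.2],[0,0,-0.4,0,0.2],[0,0,-0.7,0,0.2],[0,0,-1,0,0.2],[0,0,-1,0,0.2]]'; python3 go.py .59 .06 .26 0
```

```text
time_s: 18.05
eef_pos: [0.545, 0.1366, 0.0441]
orientation: [0.713, -0.701, 0.0, -0.0]
wrist_force: [-0.9, -0.5, 0.1]
gripper_width: 0.0147
grip_force: 59.6
time_s: 18.55
eef_pos: [0.5449, 0.1365, 0.0438]
time_s: 19.05
eef_pos: [0.5477, 0.137, 0.202]
orientation: [0.713, -0.701, 0.003, -0.006]
wrist_force: [-0.5, -0.2, 1.2]
gripper_width: 0.0342
grip_force: 0.0
units [ 0.517 -0.277 -0.385] yaw 0.023 at [0.5477 0.137  0.202 ] 1.03 w 0.0342 t 19.05
```

```bash
python3 -m creep '[[0.25,-0.13,-0.2,0.02,0.2],[0.52,-0.28,-0.4,0.02,0.2],[0.52,-0.28,-0.4,0.02,-1],[0.52,-0.28,-0.4,0.02,-1],[0.52,-0.28,-0.4,0.02,-1]]'|head -2
python3 - <<'E'
from h import *
w=shot('wrist');c=shot('side');s=shot('scene');np.save('wrist8.npy',w,allow_pickle=True)
M=np.zeros((600,800,3),np.uint8)
B=lambda a,k:cv2.convertScaleAbs(cv2.resize(np.ascontiguousarray(a[:,:,::-1]),None,fx=k,fy=k,interpolation=cv2.INTER_CUBIC),alpha=1.4)
M[:350,:500]=B(w['pixels'][150:325,200:450],2)
M[350:600,:400]=B(c['pixels'],.625);M[350:600,400:]=B(s['pixels'],.625)
M[:350,500:800]=B(s['pixels'][140:257,340:440],3)[:350]
cv2.imwrite('pics/w8.png',M)
E
```

```text
time_s: 19.55
eef_pos: [0.5878, 0.0598, 0.2524]
```

View pics/w8.png

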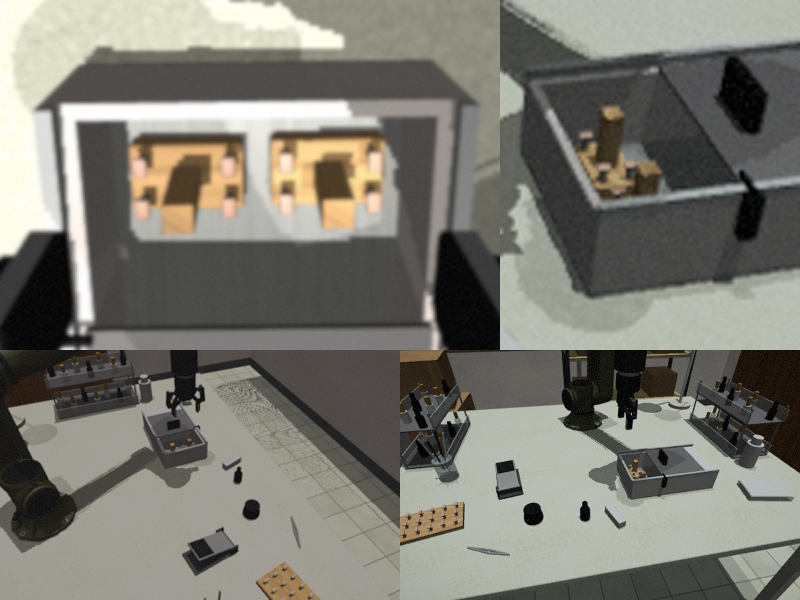

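Both stands are upright in the chamber and no stand is left on the desk. Next I close the shutter, starting by turning the tool and moving over the grip.

```bash
python3 -m creep '[[-0.2,0,0,0.19,-1],[-0.4,0,0,0.38,-1],[-0.6,0,0,0.57,-1],[-0.8,0,0,0.76,-1],[-0.95,0,0,0.95,-1]]' >/dev/null
python3 -m creep '[[0,0,0,0.19,-1],[0,0,0,0.38,-1],[0,0,0,0.57,-1],[0,0,0,0.76,-1],[0,0,0,0.95,-1]]' |head -2;  python3 go.py .5844 .2309 .16 -89
```

```text
time_s: 20.7
eef_pos: [0.5873, 0.2026, 0.2531]
units [0.005 0.19  0.621] yaw 0.075 at [0.5873 0.2026 0.2531] -85.64 w 0.0852 t 20.7
```

```bash
python3 -m creep '[[0.01,0.19,0,0.075,-1],[0.01,0.19,0.2,0.075,-1],[0.01,0.19,0.4,0.075,-1],[0.01,0.19,0.6,0.075,-1],[0.01,0.19,0.6,0.075,-1]]' |head -2;python3 -m creep '[[0,0,0,0,-1],[0,0,0,0,-1]]'|head -2;  python3 go.py .5844 .2309 .097 -89
```

```text
time_s: 21.2
eef_pos: [0.5814, 0.23, 0.1579]
time_s: 21.4
eef_pos: [0.5849, 0.2306, 0.1662]
units [0.005 0.002 0.462] yaw 0.006 at [0.5849 0.2306 0.1662] -88.72 w 0.0855 t 21.4
```

```bash
python3 -m creep '[[0,0.002,0.2,0,-1],[0,0.002,0.46,0,-1],[0,0.002,0.46,0,-1],[0,0.002,0.46,0,-1],[0,0.002,0.46,0,1]]' |head -2;python3 -m creep '[[0,0,0,0,1],[0,0,0,0,1],[0,0,0,0,1],[0,0,0,0,1],[0,0,0,0,1]]';python3 -m creep '[[0,0,0,0,1],[0,0,0,0,1],[0,0,0,0,1]]';  python3 go.py .5864 .1216 .097 -89
```

```text
time_s: 21.9
eef_pos: [0.5857, 0.231, 0.0984]
time_s: 22.4
eef_pos: [0.5843, 0.2306, 0.0952]
orientation: [-0.011, 1.0, 0.0, 0.0]
wrist_force: [-1.5, 1.0, 2.4]
gripper_width: 0.0109
grip_force: 59.6
time_s: 22.7
eef_pos: [0.5843, 0.2306, 0.0952]
orientation: [-0.011, 1.0, 0.0, 0.0]
wrist_force: [-2.2, 1.2, 4.3]
gripper_width: 0.0114
grip_force: 59.8
units [ 0.002 -0.727 -0.012] yaw 0.006 at [0.5843 0.2306 0.0952] -88.75 w 0.0114 t 22.7
```

```bash
python3 -m creep '[[0,-0.15,0,0,1],[0,-0.3,0,0,1],[0,-0.45,0,0,1],[0,-0.6,0,0,1],[0,-0.7,0,0,1]]';python3 -m creep '[[0,-0.03,0,0,1],[0,-0.05,0,0,1],[0,-0.06,0,0,1]]';python3 -m creep '[[0,-0.01,0,0,1],[0,-0.02,0,0,1]]'
```

```text
time_s: 23.2
eef_pos: [0.5858, 0.1263, 0.0952]
orientation: [-0.011, 1.0, 0.001, -0.0]
wrist_force: [-6.5, 8.5, 4.9]
gripper_width: 0.0111
grip_force: 60.6
time_s: 23.5
eef_pos: [0.586, 0.1178, 0.0952]
orientation: [-0.011, 1.0, 0.001, -0.0]
wrist_force: [-7.1, 7.3, 6.6]
gripper_width: 0.0112
grip_force: 60.6
time_s: 23.7
eef_pos: [0.586, 0.1152, 0.0952]
orientation: [-0.011, 1.0, 0.001, -0.0]
wrist_force: [-7.8, 8.1, 7.0]
gripper_width: 0.0114
grip_force: 60.7
```

Still only friction, so I'll creep on until I feel the stop.

```bash
for i in 1; do python3 -m creep '[[0,-0.01,0,0,1],[0,-0.01,0,0,1]]'|sed -n 2,4p;python3 -m creep '[[0,-0.01,0,0,1],[0,-0.01,0,0,1]]'|sed -n 2,4p;python3 -m creep '[[0,-0.01,0,0,1],[0,-0.01,0,0,1]]'|sed -n 2,4p; done
```

```text
eef_pos: [0.586, 0.1135, 0.0952]
orientation: [-0.011, 1.0, 0.001, -0.0]
wrist_force: [-7.0, 5.6, 6.0]
eef_pos: [0.586, 0.1131, 0.0952]
orientation: [-0.012, 1.0, 0.002, -0.0]
wrist_force: [-8.1, 11.1, 6.8]
eef_pos: [0.586, 0.113, 0.0952]
orientation: [-0.012, 1.0, 0.003, -0.0]
wrist_force: [-8.7, 15.5, 7.5]
```

The shutter is at its stop, since force rises with no motion. I'll release, lift and triangulate the pad.

```bash
python3 -m creep '[[0,0.01,0,0,1],[0,0.01,0,0,-0.5],[0,0.01,0,0,-1],[0,0.01,0,0,-1],[0,0.01,0,0,-1]]'|sed -n 1,4p; python3 -m creep '[[0,0,-0.3,0,-1],[0,0,-0.6,0,-1],[0,0,-0.9,0,-1],[0,0,-0.9,0,-1],[0,0,-0.9,0,-1]]'|head -2
python3 - <<'E'
from h import *
c={n:shot(n) for n in('scene','side')}
A=[];b=[]
for n,pts in(('scene',[(156.5,195.5),(184,191.5),(151.5,180.5),(179.5,176.5)]),('side',[(318.5,337),(303,311),(342,325),(326.5,302)])):
    u,v=np.mean(pts,0);o,d=ray(c[n],u,v);M=np.eye(3)-np.outer(d,d);A.append(M);b.append(M@o)
p=np.linalg.solve(sum(A),sum(b));print(p,[proj(c[n],p) for n in c])
for n in c:
    x=c[n]['pixels'];f=K(c[n])
print('edge scene',plane(c['scene'],372,209,.085))
E
python3 go.py .472 -.381 .2 -89
```

```text
time_s: 24.8
eef_pos: [0.5868, 0.1099, 0.0944]
orientation: [-0.011, 1.0, -0.0, -0.0]
wrist_force: [-0.2, -0.3, 0.4]
time_s: 25.3
eef_pos: [0.5873, 0.1104, 0.231]
[ 0.47061595 -0.38297216  0.06054155] [array([166.82361256, 186.82538573]), array([321.34392012, 317.58230596])]
edge scene [0.67571058 0.08075543 0.085     ]
units [ 0.833 -3.258  0.192] yaw 0.005 at [0.5865 0.1102 0.2283] -88.76 w 0.0854 t 25.4
```

```bash
python3 -m creep '[[0,-0.2,0,0,0],[0,-0.45,0,0,1],[0,-0.7,0,0,1],[0.1,-0.9,0,0,1],[0.2,-0.95,0,0,1]]' |head -2;python3 -m creep '[[0,-0.25,0,0,1],[0.1,-0.5,0,0,1],[0.2,-0.7,0,0,1],[0.3,-0.85,0,0,1],[0.3,-0.95,0,0,1]]' |head -2;python3 -m creep '[[0,-0.25,0,0,1],[0.1,-0.5,0,0,1],[0.2,-0.7,0,0,1],[0.3,-0.85,0,0,1],[0.3,-0.95,0,0,1]]' |head -2;python3 -m creep '[[0,0,0,0,1],[0,0,0,0,1]]' >/dev/null;python3 go.py .471 -.383 .10 -89
```

```text
time_s: 25.9
eef_pos: [0.5589, -0.0355, 0.2276]
time_s: 26.4
eef_pos: [0.5165, -0.1778, 0.2288]
time_s: 26.9
eef_pos: [0.475, -0.3211, 0.2289]
units [ 0.045 -0.424  0.858] yaw 0.005 at [ 0.4765 -0.3194  0.2287] -88.76 w 0.0001 t 27.1
```

```bash
python3 -m creep '[[0.045,-0.2,0.2,0,1],[0.045,-0.424,0.45,0,1],[0.045,-0.424,0.7,0,1],[0.045,-0.424,0.8,0,1],[0.045,-0.424,0.8,0,1]]' >/dev/null;python3 -m creep '[[0,0,0,0,1],[0,0,0,0,1]]';python3 go.py .471 -.383 .07 -89
python3 - <<'E'
from h import *
w=shot('wrist');c=shot('side');s=shot('scene')
M=np.zeros((600,800,3),np.uint8)
B=lambda a,k:cv2.convertScaleAbs(cv2.resize(np.ascontiguousarray(a[:,:,::-1]),None,fx=k,fy=k,interpolation=cv2.INTER_CUBIC),alpha=1.5)
M[:300,:480]=B(w['pixels'],.75)
M[300:600,:400]=B(c['pixels'][250:370,250:410],2.5);M[300:600,400:]=B(s['pixels'][140:260,110:270],2.5)
M[:300,480:800]=B(s['pixels'][150:250,340:446],3)[:300,:320] if 0 else np.pad(B(s['pixels'][150:250,340:446],3),((0,0),(0,2),(0,0)))
cv2.imwrite('pics/w9.png',M)
E
```

```text
time_s: 27.8
eef_pos: [0.4723, -0.3834, 0.1128]
orientation: [-0.012, 1.0, -0.001, 0.002]
wrist_force: [-0.3, 0.2, 0.3]
gripper_width: 0.0001
grip_force: 0.0
units [0.01  0.004 0.285] yaw 0.007 at [ 0.4723 -0.3834  0.1128] -88.67 w 0.0001 t 27.8
```

View pics/w9.png

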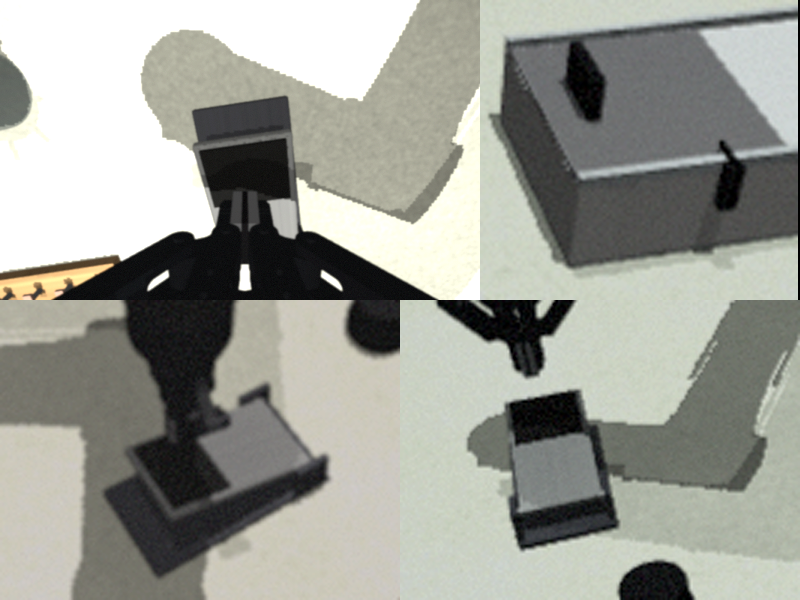

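The shutter is shut and the fingers are over the pad. I'll press now and feel for the stop.

```bash
python3 -m creep '[[0,0,0.1,0,1],[0,0,0.2,0,1],[0,0,0.3,0,1],[0,0,0.3,0,1]]'|sed -n 1,4p; python3 -m creep '[[0,0,0.04,0,1],[0,0,0.08,0,1],[0,0,0.12,0,1],[0,0,0.16,0,1],[0,0,0.2,0,1]]'|sed -n 1,4p;python3 -m creep '[[0,0,0.015,0,1],[0,0,0.02,0,1]]'|sed -n 1,4p
```

```text
time_s: 28.35
eef_pos: [0.4699, -0.3831, 0.0621]
orientation: [-0.011, 1.0, 0.0, -0.001]
wrist_force: [0.5, 1.8, 5.2]
time_s: 28.85
eef_pos: [0.4696, -0.3849, 0.0393]
orientation: [-0.011, 1.0, -0.002, -0.001]
wrist_force: [-18.0, 17.5, 46.0]
time_s: 29.05
eef_pos: [0.4696, -0.3849, 0.0395]
orientation: [-0.011, 1.0, -0.002, -0.001]
wrist_force: [-19.1, 14.4, 39.5]
```

At the stop. I'll ease the force slightly while staying down.

```bash
python3 -m creep '[[0,0,-0.01,0,1],[0,0,-0.01,0,1],[0,0,-0.01,0,1]]'|sed -n 1,4p
```

```text
time_s: 29.35
eef_pos: [0.4696, -0.3848, 0.0397]
orientation: [-0.011, 1.0, -0.002, -0.001]
wrist_force: [-15.2, 9.5, 31.0]
```

```bash
for i in 1; do python3 -m creep '[[0,0,0,0,1],[0,0,0,0,1],[0,0,0,0,1],[0,0,0,0,1],[0,0,0,0,1]]'|sed -n '1,2p;4p';python3 -m creep '[[0,0,0,0,1],[0,0,0,0,1],[0,0,0,0,1],[0,0,0,0,1],[0,0,0,0,1]]'|sed -n '1,2p;4p';python3 -m creep '[[0,0,0,0,1],[0,0,0,0,1],[0,0,0,0,1],[0,0,0,0,1],[0,0,0,0,1]]'|sed -n '1,2p;4p';python3 -m creep '[[0,0,0,0,1],[0,0,0,0,1],[0,0,0,0,1]]'|sed -n '1,2p;4p';python3 -m creep '[[0,0,-0.15,0,1],[0,0,-0.35,0,1],[0,0,-0.6,0,1],[0,0,-0.9,0,1],[0,0,-0.9,0,1]]'; done; python3 go.py .586 .114 .2 -89
```

```text
time_s: 29.85
eef_pos: [0.4696, -0.3848, 0.0397]
wrist_force: [-14.9, 9.7, 31.1]
time_s: 30.35
eef_pos: [0.4696, -0.3848, 0.0397]
wrist_force: [-16.0, 10.4, 30.1]
time_s: 30.85
eef_pos: [0.4696, -0.3848, 0.0397]
wrist_force: [-15.3, 10.7, 31.6]
time_s: 31.15
eef_pos: [0.4696, -0.3848, 0.0397]
wrist_force: [-15.2, 9.5, 29.9]
time_s: 31.65
eef_pos: [0.4729, -0.3853, 0.1764]
orientation: [-0.011, 1.0, -0.004, 0.005]
wrist_force: [0.7, -0.4, 1.0]
gripper_width: -0.0001
grip_force: 0.0
units [-0.828  3.31  -0.173] yaw 0.006 at [ 0.4729 -0.3853  0.1764] -88.74 w -0.0001 t 31.65
```

```bash
python3 -m creep '[[0,0.2,-0.2,0,1],[0,0.45,-0.35,0,1],[0,0.7,-0.35,0,1],[-0.1,0.9,-0.35,0,0],[-0.2,0.95,-0.35,0,-1]]' |head -2;python3 -m creep '[[0,0.25,0,0,-1],[-0.1,0.5,0,0,-1],[-0.2,0.7,0,0,-1],[-0.3,0.85,0,0,-1],[-0.3,0.95,0,0,-1]]' |head -2;python3 -m creep '[[0,0.25,0,0,-1],[-0.1,0.5,0,0,-1],[-0.2,0.7,0,0,-1],[-0.3,0.85,0,0,-1],[-0.3,0.95,0,0,-1]]' |head -2;python3 -m creep '[[0,0.2,0,0,-1],[0,0.44,0,0,-1],[0,0.44,0,0,-1],[0,0.44,0,0,-1]]' >/dev/null;python3 go.py .586 .113 .097 -89
```

```text
time_s: 32.15
eef_pos: [0.4983, -0.2379, 0.2216]
time_s: 32.65
eef_pos: [0.5407, -0.0954, 0.2194]
time_s: 33.15
eef_pos: [0.5821, 0.0478, 0.2194]
units [-0.042  0.002  0.823] yaw 0.007 at [0.5798 0.1127 0.2205] -88.71 w 0.0855 t 33.55
```

```bash
python3 -m creep '[[-0.04,0.002,0.25,0.007,-1],[-0.04,0.002,0.5,0.007,-1],[-0.04,0.002,0.7,0.007,-1],[-0.04,0.002,0.82,0.007,-1],[-0.04,0.002,0.82,0.007,-1]]' |head -2;python3 -m creep '[[0,0,0,0,-1],[0,0,0,0,1],[0,0,0,0,1],[0,0,0,0,1],[0,0,0,0,1]]'>/dev/null;python3 -m creep '[[0,0,0,0,1],[0,0,0,0,1],[0,0,0,0,1],[0,0,0,0,1],[0,0,0,0,1]]';  python3 go.py .5844 .2296 .097 -89
```

```text
time_s: 34.05
eef_pos: [0.5843, 0.1112, 0.0944]
time_s: 35.05
eef_pos: [0.586, 0.1131, 0.0981]
orientation: [-0.008, 1.0, 0.0, 0.0]
wrist_force: [-1.8, 0.0, 3.4]
gripper_width: 0.0108
grip_force: 60.3
units [-0.002  0.777  0.007] yaw -0.001 at [0.586  0.1131 0.0981] -89.06 w 0.0108 t 35.05
```

```bash
python3 -m creep '[[0,0.15,0,0,1],[0,0.3,0,0,1],[0,0.45,0,0,1],[0,0.6,0,0,1],[0,0.76,0,0,1]]'>/dev/null;python3 -m creep '[[0,0,0,0,1],[0,0,0,0,1],[0,0,0,0,1],[0,0,0,0,1]]';  python3 go.py .5844 .2297 .097 -89
```

```text
time_s: 35.95
eef_pos: [0.5844, 0.2287, 0.0981]
orientation: [-0.009, 1.0, 0.002, 0.001]
wrist_force: [-0.9, 6.7, 3.1]
gripper_width: 0.0107
grip_force: 60.7
units [-0.     0.007  0.007] yaw -0.0 at [0.5844 0.2287 0.0981] -89.02 w 0.0107 t 35.95
```

```bash
python3 -m creep '[[0,0,0,0,-0.5],[0,0,0,0,-1],[0,0,0,0,-1],[0,0,0,0,-1],[0,0,-0.2,0,-1]]' | head -2
python3 -m creep '[[0,0,-0.3,0,-1],[0,0,-0.6,0,-1],[0,-0.3,-0.9,-0.19,-1],[0,-0.6,-0.9,-0.38,-1],[0,-0.9,-0.9,-0.57,-1]]' | head -2
python3 -m creep '[[0,0,0,-0.19,-1],[0,0,0,-0.38,-1],[0,0,0,-0.57,-1],[0,0,0,-0.76,-1],[0,0,0,-0.95,-1]]'| head -2
python3 -m creep '[[0,0,0,-0.19,-1],[0,0,0,-0.38,-1],[0,0,0,-0.46,-1],[0,0,0,-0.46,-1]]'
python3 - <<'E'
from h import *
c=shot('wrist','w10.png');s=shot('scene')
g=c['pixels'].mean(2)
for u in(250,260,270,330,400): 
    col=g[262:292,u]; i=np.argmax(np.abs(np.diff(cv2.GaussianBlur(col,(1,5),0).ravel())));print(u,262+i+.5,plane(c,u,262+i+1,.085).round(4))
print(g[274:290,238].round(),g[274:290,242].round(),[plane(c,240,v,.094)[1].round(4) for v in(281,282,283)])
a=s['pixels'];h=cv2.cvtColor(a,cv2.COLOR_RGB2HSV);m=cv2.inRange(h,(5,90,40),(22,255,255));print(cv2.connectedComponentsWithStats(m[100:260,330:480])[2])
a=c['pixels'];h=cv2.cvtColor(a,cv2.COLOR_RGB2HSV);m=cv2.inRange(h,(5,80,30),(25,255,255))
for k in cv2.findContours(m,0,1)[0]:
    if cv2.contourArea(k)>150:print(cv2.minAreaRect(k))
E
```

```text
time_s: 36.45
eef_pos: [0.5819, 0.2258, 0.1228]
time_s: 36.95
eef_pos: [0.5868, 0.0929, 0.2654]
time_s: 37.45
eef_pos: [0.5864, 0.0937, 0.2626]
time_s: 37.85
eef_pos: [0.5864, 0.0938, 0.2626]
orientation: [-0.706, 0.708, 0.0, -0.0]
wrist_force: [0.2, 0.6, 0.1]
gripper_width: 0.0853
grip_force: 0.0
250 278.5 [0.6632 0.1942 0.085 ]
260 278.5 [0.6532 0.1943 0.085 ]
270 278.5 [0.6431 0.1943 0.085 ]
330 277.5 [0.5828 0.1934 0.085 ]
400 276.5 [0.5126 0.1925 0.085 ]
[103.  94.  85.  75.  72.  80.  80.  67.  43.  20.  20.  26.  30.  45.
  62.  72.] [171. 139. 107.  79.  67.  77.  80.  68.  43.  19.  19.  26.  44.  83.
 124. 147.] [np.float64(0.1914), np.float64(0.1925), np.float64(0.1936)]
[[    0     0   150   160 23718]
 [   35    76    27    30   282]]
((363.0, 206.0), (42.0, 56.0), 90.0)
((281.3495788574219, 203.8404998779297), (42.142723083496094, 57.22087478637695), 87.27368927001953)
```

The shutter edge (y ≈ 0.1945) matches the pointer tip (y ≈ 0.1947). Both stands show the upright footprint in the chamber, and the robot is clear of everything.

```bash
python3 -c "
from workcell import *
print(finish_job())"
```

```text
the job is handed in; nothing more can be done
None
```

I handed the job in at about 38 s: both stands (only two were present) are upright in the chamber, the lamp was fired with the shutter shut by holding the pedal on its stop for about 2.5 s, and the shutter is open again to within about 1 mm of the pointer; the fingertips pressed the pedal with up to about 46 N for a moment before I eased off to about 31 N, and no verdict came back.

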